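Take a hang pack off a bent display peg and stand it in the rack

TASK

Take the tall narrow hang pack off its display peg and stand it upright, hang-hole up, all the way down in the empty slot of the wooden rack, then let go. The pegs have been knocked out of line, so feel the way: ease the pack along its wire and lift it over the upturned tip without ever pressing or dragging on the display stand with more than about 12 newtons, and do not bump the stand with the gripper. Leave the other pack, the template and the wooden block where they are.

Things in the scene. Friction and masses are not known exactly. Their poses are not given: they have to be found in the camera images.
- pack_center (a point): centre, half-way up, of the tall narrow grey plastic hang pack: 167 mm tall, 64 mm wide (y), about 0.11 kg; z up, x along its wire away from the stand. From the foot up: a tray 20 mm thick to 85 mm, a neck 4 mm thick to 137 mm, and a grip bar 8 mm thick (x), 64 mm wide, from 137 to 167 mm: grip this bar from above across its 8 mm. It may hang on either peg
- pack_hole (a point): centre of the pack's hang-hole, 104.5 mm above its foot: a rectangle 12 mm wide (y) and 17 mm high through the 4 mm neck. At the start the hole's upper edge rests on the wire
- pack_foot (a point): centre of the pack's underside, 83.5 mm below its centre
- stand: fixed display stand; origin on the table under its rail. x: the way the pegs point (roughly away from the robot), y along the rail, z up. Rail 20 x 270 mm (x, y), 20 mm high, top at z = 197.5 mm, on two posts at y = +-125 mm. Two steel wire pegs, 5 mm thick, at y = -60 and +60 mm, axis at z = 200 mm, run straight along +x to a kink at x = 50 mm; the packs hang at about x = 30 mm
- kink_a (a point): where the peg at the stand's y = -60 mm is kinked; axes as the stand's. From here the wire is bent sideways up to 0.4 rad (23 deg) either way, and up by at most 0.1 or down by at most 0.25 rad, differently each time and for each peg: not measured, to be felt or seen. It runs straight 60 mm, then turns up at 45 deg to its own line for the last 22 mm (15.6 mm on, 15.6 mm up), plain tip. It is stiff
- kink_b (a point): the same for the other peg, at the stand's y = +60 mm: kinked here by its own unmeasured amount, same wire, lengths and upturned tip
- wide_pack_center (a point): centre of the other hang pack, shorter and wider (127 mm tall, 84 mm wide, same make of tray, neck and grip bar), on the other peg; to be left alone
- slot (a point): centre of the floor of the empty slot in the wooden rack, 10 mm above the table. The rack is fixed, 130 (x) by 110 (y) by 45 mm high. The slot is 27 mm wide in x, 90 mm long in y, 35 mm deep, open at the top; x, y, z as the rack. A second slot 72 mm towards -x holds the template
- template: plywood template 70 x 70 x 18 mm standing in the rack's other slot, its top 80 mm above the table; origin at its underside; to be left alone
- block_center (a point): centre of a loose 60 mm cube of pale wood on the table; to be left alone

How it is judged:
By the outcome, as a careful person would: the job done as asked, in the order asked, and still so for the second after the job is handed in, with the robot touching nothing.
It also fails if it takes over 72 s, if anything falls off the work surface, if the arm or the gripper's body presses on something with over 40 N, if the wrist force passes 120 N, or if a joint passes its speed limit or range.

ROBOT

A 6-joint arm with a two-finger parallel gripper is mounted at the origin on the work surface. World frame = base frame: x ahead of the robot, y to its left, z up, the work surface at z = 0. Lengths are in m, angles in rad, forces in N, time in s.
With the tool pointing down it reaches from about 0.25 to 0.775 m from the base axis. Payload 4 kg.
Tool frame: the origin (TCP) lies midway between the tips of the shut fingers; the grasp point (between the pads) lies 19 mm behind it; z points along the fingers, y is the line along which they close (so a half turn about z gives the same grasp; the last joint's range is limited). The gripper opens to 85 mm and grips with 20 to 120 N. Pads are 22 mm wide; open, the fingers measure 114 mm over their backs; the gripper's body (76 mm by 85 mm) begins 54 mm behind the grasp point. The pads swing forward as they close: fully open they stand 13 mm farther back than shut.
Start: joints at [1.219, 0.087, 1.371, -0, 1.684, -0.103], TCP at [0.135, 0.533, 0.231] pointing down, gripper open.
Joint ranges: [-3.1, 3.1], [-0.76, 2.03], [0.27, 2.55], [-1.08, 4.22], [0.17, 2.65], [-2.57, 2.57]. Speed limits (rad/s): [2.79, 2.79, 3.14, 3.14, 3.14, 3.14].

INTERFACE

Orientations are given as [roll, pitch, yaw] about the fixed x, y, z axes, in that order (R = Rz(yaw) Ry(pitch) Rx(roll)).
In Python, from cell import robot gives the robot as it stands. The module is installed in compiled form; this text tells all that it offers.
- The arm moves only by the tool servo_tool, never from a script. Its argument "moves" is a list of rows, each a list of 4 numbers: the shift along the tool's x, y, z in mm, then the turn about the tool's z in degrees. In form: [[tx, ty, tz, yaw], ...]. A call has 1 to 10 rows; each row is the pose to reach, as a shift and turn from the pose commanded when the call began, along the tool's axes at that moment; what a row does not reach only later rows make up. A row lasts 1/12 s, in which the tool goes at most 41.7 mm and 7.16 degrees, less where a joint would pass 70% of its speed; a pose out of reach is approached as far as the arm can. A call with a gripper value outside its range is refused whole. "jaw" is the opening, from -1 (shut) to 1 (fully open), so that 0 is half open, set as the call begins (left out, the last holds). The fingers move at their own pace and stop on an object; "force" is the grip in N (left out, the last holds). Time passes only in rows, so rows that repeat a pose let the fingers close. It gives the time, the measured TCP pose, the force, the opening and the grip force at its end, in the units of the state.
- robot.read_state(): the state, without advancing time (a new reading comes with each control period).
- robot.camera(name): name is "scene" or "top" or "wrist"; returns a dict with "pixels" (384x512x3 uint8, red, green, blue), "range_z" (384x512 float32, m along the optical axis (not along the pixel's ray), 0 where there is no reading), "fx", "fy", "cx", "cy" (pixels), "dist" ([k1, k2, p1, p2, k3] as OpenCV has them; the pictures are not rectified), "rvec" (rotation vector, rad) and "tvec" (3), from world to camera coordinates, as OpenCV has them; the wrist camera has in their place "T_tool_cam" (4x4, takes a point from camera to tool coordinates, whose origin is the TCP and whose axes are the flange's). Camera axes: x right, y down, z forward; pixel columns grow to the right and rows downward; lengths in m; the calibration is good to about 2 mm. A picture is of the moment at which its call begins: read the wrist's pose just before it.
- robot.hand_in(): hands the job in; it is judged then, once.
The state is a dict: "t": time; "joint_positions": joint angles; "joint_vel": joint speeds; "effort": joint torques, N m; "ee_pos": TCP position; "orientation": TCP orientation; "wrist_force": force on the tool from outside, world axes, zero at the start; "wrist_torque": the same for the moment, N m; "grip_width": opening from 0.0 (shut) to 1.0 (fully open); "gripper_force": force on a finger pad.
Only numpy, scipy, OpenCV 4.12 (cv2) and the standard library are available. Lean on these libraries where they do the work, as an engineer would, in place of code of your own. Each camera call takes 0.05 s, during which the arm holds its last target. There are 200 camera calls.

## Working session

There is one attempt and no reset: what is moved stays moved. The work goes in short steps, Python scripts to look and compute and a tool call to move; the robot and the scene stay as the last step left them, time stands still between calls to the robot, and variables do not carry over. Pictures are saved under pics/ and viewed, at most 13 in all, crops included, and the job is handed in when it is done.

Besides the shell and the picture viewer there is one more tool, called after "Request:" as name([rows], argument=value, ...), one row to a line, values as JSON. servo_tool: Moves the arm, as the interface text tells. Its arguments: {"type":"object","properties":{"moves":{"type":"array"},"jaw":{"type":"number"},"force":{"type":"number"}},"required":["moves"]}

```bash
mkdir -p pics; cat > h.py <<'E'
import numpy as np, cv2, pickle
from cell import robot
from scipy.spatial.transform import Rotation as R
def snap(n,f):
    s=robot.read_state(); c=robot.camera(n)
    if n=='wrist':
        T=np.eye(4);T[:3,:3]=R.from_euler('xyz',s['orientation']).as_matrix();T[:3,3]=s['ee_pos']
        T=T@c['T_tool_cam']
    else:
        M=np.eye(4);M[:3,:3]=cv2.Rodrigues(np.array(c['rvec'],float))[0];M[:3,3]=np.ravel(c['tvec']);T=np.linalg.inv(M)
    c['T']=T; pickle.dump(c,open('pics/'+f+'.pkl','wb'))
    cv2.imwrite('pics/'+f+'.png',c['pixels'][:,:,::-1]); return c
def load(f): return pickle.load(open('pics/'+f+'.pkl','rb'))
def K(c): return np.array([[c['fx'],0,c['cx']],[0,c['fy'],c['cy']],[0,0,1.]])
def cloud(c):
    h,w=c['range_z'].shape
    uv=np.stack(np.meshgrid(np.arange(w),np.arange(h)),-1).reshape(-1,1,2).astype(float)
    n=cv2.undistortPoints(uv,K(c),np.array(c['dist'],float)).reshape(h,w,2)
    z=c['range_z'][...,None]; P=np.concatenate([n*z,z],-1)
    W=P@c['T'][:3,:3].T+c['T'][:3,3]; W[c['range_z']==0]=np.nan; return W
def ray(c,u,v):
    n=cv2.undistortPoints(np.array([[[u,v]]],float),K(c),np.array(c['dist'],float)).ravel()
    return c['T'][:3,3], c['T'][:3,:3]@np.array([n[0],n[1],1])
def atz(c,u,v,z):
    o,d=ray(c,u,v); return o+d*(z-o[2])/d[2]
def proj(c,p):
    M=np.linalg.inv(c['T']); r=cv2.Rodrigues(M[:3,:3])[0]
    return cv2.projectPoints(np.array(p,float).reshape(-1,1,3),r,M[:3,3],K(c),np.array(c['dist'],float))[0].reshape(-1,2)
E
python3 - <<'E'
from h import *
a=snap('scene','s0');b=snap('top','t0')
im=np.hstack([a['pixels'],b['pixels']])[:,:,::-1]
print(robot.read_state())
for c in(a,b):print(c['T'].round(3).tolist(),c['fx'])
E
```

```text
{'t': 0.1, 'joint_positions': array([ 1.21888916e+00,  8.78907194e-02,  1.37213608e+00, -2.88857787e-05,
        1.68361255e+00, -1.03101676e-01]), 'joint_vel': array([-0.00094069, -0.00259987, -0.00483402, -0.00223609,  0.00012865,
       -0.0003731 ]), 'effort': array([ 1.87716018e-03, -3.53015935e+01, -3.14219534e+01, -1.85041304e-04,
        7.90389895e-03,  2.48727520e-05]), 'ee_pos': array([0.13528972, 0.53262389, 0.23023421]), 'orientation': array([-3.13955387e+00, -1.82087720e-04,  2.89278376e+00]), 'wrist_force': array([0.16479886, 0.0641865 , 0.40272889]), 'wrist_torque': array([-0.02916298, -0.01813749,  0.01883542]), 'gripper_force': 0.0, 'grip_width': 1.0024521479598634}
[[-0.414, 0.74, -0.531, 0.994], [0.91, 0.344, -0.231, 0.138], [0.011, -0.579, -0.816, 0.841], [0.0, 0.0, 0.0, 1.0]] 386.8520233200457
[[0.02, -0.984, 0.176, 0.411], [-1.0, -0.022, -0.01, -0.051], [0.014, -0.175, -0.984, 0.898], [0.0, 0.0, 0.0, 1.0]] 349.45280402719925
```

View pics/s0.png

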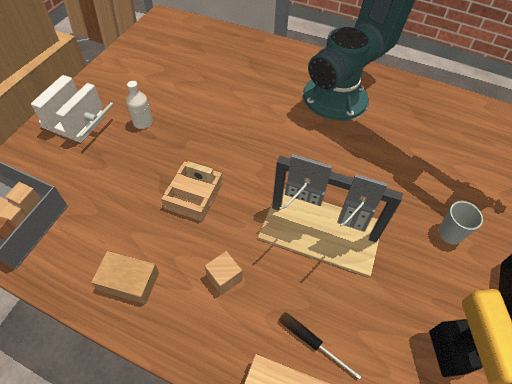

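View pics/t0.png

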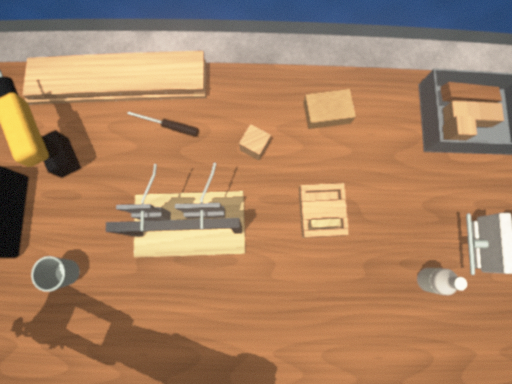

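```bash
python3 - <<'E'
from h import *
a=load('s0');b=load('t0')
A=cv2.resize(a['pixels'][145:275,250:410],None,fx=4.9,fy=4.6,interpolation=2)
cv2.imwrite('pics/c0.png',A[:,:,::-1])
B=cv2.resize(b['pixels'][145:265,95:255],None,fx=5,fy=5,interpolation=2)
cv2.imwrite('pics/c1.png',B[:,:,::-1])
W=cloud(b)
for r in range(200,240,4):
  print(r,[(c,*(W[r,c]*1000).round(0).astype(int)) for c in range(110,245,12) if not np.isnan(W[r,c,0])])
E
```

```text
200 [(110, np.int64(548), np.int64(326), np.int64(3)), (122, np.int64(549), np.int64(295), np.int64(-1)), (134, np.int64(550), np.int64(263), np.int64(0)), (146, np.int64(548), np.int64(227), np.int64(14)), (158, np.int64(550), np.int64(197), np.int64(10)), (170, np.int64(550), np.int64(166), np.int64(13)), (182, np.int64(551), np.int64(135), np.int64(12)), (194, np.int64(551), np.int64(104), np.int64(14)), (206, np.int64(552), np.int64(73), np.int64(11)), (218, np.int64(553), np.int64(42), np.int64(11)), (230, np.int64(554), np.int64(12), np.int64(10)), (242, np.int64(554), np.int64(-19), np.int64(11))]
204 [(110, np.int64(538), np.int64(326), np.int64(1)), (122, np.int64(539), np.int64(295), np.int64(-1)), (134, np.int64(503), np.int64(173), np.int64(256)), (146, np.int64(503), np.int64(150), np.int64(256)), (158, np.int64(539), np.int64(196), np.int64(12)), (170, np.int64(540), np.int64(165), np.int64(12)), (182, np.int64(505), np.int64(83), np.int64(257)), (194, np.int64(506), np.int64(61), np.int64(255)), (206, np.int64(506), np.int64(38), np.int64(257)), (218, np.int64(506), np
[... 4320 characters left out ...]
t64(472), np.int64(9), np.int64(13)), (242, np.int64(470), np.int64(-22), np.int64(39))]
236 [(110, np.int64(455), np.int64(319), np.int64(-1)), (122, np.int64(456), np.int64(287), np.int64(1)), (134, np.int64(454), np.int64(239), np.int64(50)), (146, np.int64(457), np.int64(221), np.int64(13)), (158, np.int64(457), np.int64(191), np.int64(10)), (170, np.int64(458), np.int64(160), np.int64(11)), (182, np.int64(459), np.int64(130), np.int64(11)), (194, np.int64(460), np.int64(100), np.int64(11)), (206, np.int64(460), np.int64(69), np.int64(11)), (218, np.int64(461), np.int64(39), np.int64(12)), (230, np.int64(462), np.int64(9), np.int64(13)), (242, np.int64(462), np.int64(-22), np.int64(11))]
```

View pics/c0.png

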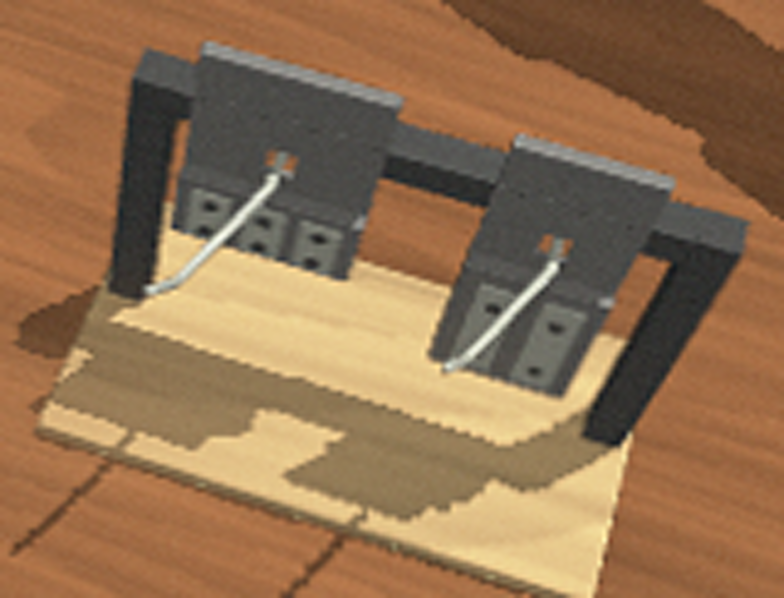

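View pics/c1.png

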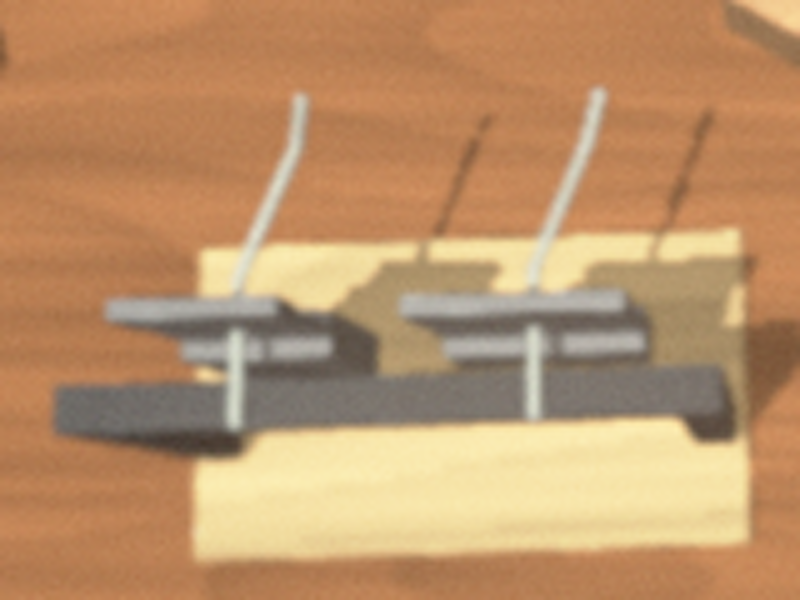

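```bash
python3 - <<'E'
from h import *
a=load('s0');b=load('t0')
tc=lambda u,v:(95+(u+.5)/5-.5,145+(v+.5)/5-.5)
sc=lambda u,v:(250+u/4.9,145+v/4.6)
c=[atz(b,*tc(*p),.1975) for p in [(55,388),(720,366),(722,413),(58,433)]]
c=np.array(c);print((c*1000).round(1))
o=c.mean(0);yv=(c[0]+c[3]-c[1]-c[2])[:2];L=np.linalg.norm(yv)/2;yv/=np.linalg.norm(yv);xv=np.array([yv[1],-yv[0]])
print('len',L,'yaw',np.arctan2(xv[1],xv[0]),'origin',o)
Wd=lambda x,y,z:[*(o[:2]+xv*x+yv*y),z]
print('kinkb pred',Wd(.05,.06,.2),'meas',atz(b,*tc(237,290),.2))
print('bar ends', atz(b,*tc(105,305),.2565),atz(b,*tc(279,298),.2565))
def tri(p,q):
    o1,d1=ray(b,*tc(*p));o2,d2=ray(a,*sc(*q))
    s=np.linalg.lstsq(np.c_[d1,-d2],o2-o1,rcond=None)[0]
    return (o1+s[0]*d1+o2+s[1]*d2)/2,np.linalg.norm(o1+s[0]*d1-o2-s[1]*d2)
for n,p,q in [('bend',(295,150),(460,358)),('tip',(302,96),(447,368)),('tipA',(598,92),(150,291)),('bendA',(582,148),(180,280))]:
    P,e=tri(p,q);d=P[:2]-o[:2];print(n,P.round(4),e.round(4),'stand',d@xv,d@yv,P[2])
# rack
W=cloud(b)
R_=W[175:245,295:355].reshape(-1,3);
for z in (.045,.08):
  m=abs(R_[:,2]-z)<.008;print(z,m.sum(),R_[m].min(0),R_[m].max(0),np.median(R_[m],0))
cv2.imwrite('pics/c2.png',cv2.resize(b['pixels'][170:250,230:360],None,fx=6,fy=6,interpolation=2)[:,:,::-1])
E
```

```text
[[472.7 248.7 197.5]
 [487.9 -20.  197.5]
 [469.  -21.4 197.5]
 [454.6 245.8 197.5]]
len 0.26836927130150506 yaw 0.054995016986753104 origin [0.47106788 0.11326509 0.1975    ]
kinkb pred [np.float64(0.5176942496507194), np.float64(0.17592274094520233), 0.2] meas [0.51408336 0.17649791 0.2       ]
bar ends [0.49898625 0.20736816 0.2565    ] [0.50311674 0.14208332 0.2565    ]
bend [0.5732 0.1557 0.1993] 0.003 stand 0.10432495203486092 0.036790757002946026 0.19934580078491126
tip [0.5914 0.1509 0.2161] 0.0004 stand 0.12223037652639861 0.030923169529982527 0.21614180137709815
tipA [0.5984 0.0322 0.2062] 0.0011 stand 0.12265798270645455 -0.08796426295662006 0.2062139773193355
bendA [0.5784 0.0391 0.1912] 0.0021 stand 0.10312962700981677 -0.07990791439163605 0.19119343863696409
0.045 1576 [ 0.46320789 -0.28087545  0.03712394] [ 0.59825515 -0.16623809  0.05223451] [ 0.52896325 -0.22346219  0.04455679]
0.08 223 [ 0.48293437 -0.25524752  0.07204565] [ 0.50279764 -0.18667374  0.08425873] [ 0.49315667 -0.2204891   0.07947869]
```

View pics/c2.png

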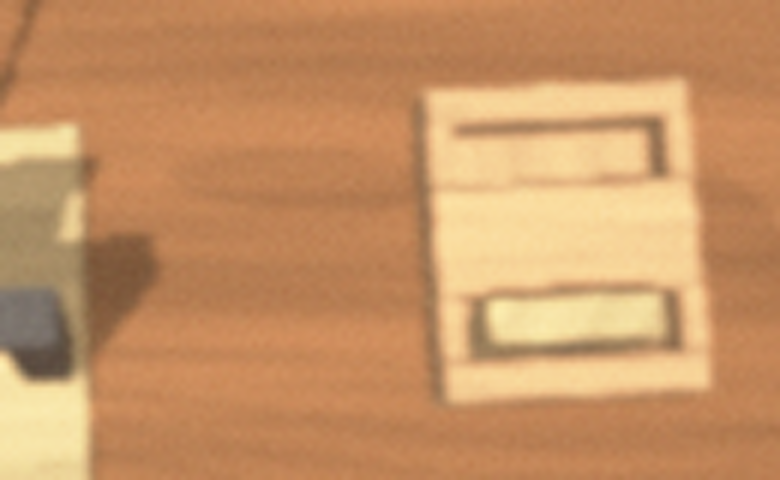

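Request:
servo_tool([
  [0,0,-40,0],
  [0,0,-80,0],
  [-40,-20,-110,7],
  [-75,-40,-130,14],
  [-110,-60,-150,21],
  [-145,-80,-160,28],
  [-180,-100,-170,35],
  [-215,-120,-170,42],
  [-250,-140,-170,49],
  [-285,-160,-170,56],
], jaw=0.2)

```text
t: 0.93
ee_pos: [0.3635, 0.3157, 0.4016]
orientation: [3.141, -0.0, 1.91]
wrist_force: [0.3, -0.0, -0.1]
grip_width: 0.601
gripper_force: 0.0
```

```bash
python3 - <<'E'
from h import *
s=robot.read_state();print(s['ee_pos'],s['orientation'],s['wrist_force'],s['joint_positions'],s['grip_width'])
print(robot.camera('wrist')['T_tool_cam'].round(3).tolist())
b=load('t0')
f=lambda u,v:(230+(u+.5)/6-.5,170+(v+.5)/6-.5)
c=np.array([atz(b,*f(*p),.045) for p in [(425,92),(687,80),(710,385),(445,402)]]);print((c*1000).round(1))
xv=(c[0]+c[1]-c[2]-c[3])[:2]/2;print(np.linalg.norm(xv),np.arctan2(xv[1],xv[0]));xv/=np.linalg.norm(xv)
print('c',c.mean(0),'slot',c.mean(0)[:2]+.036*xv)
E
```

```text
[0.3634866  0.31570854 0.40156791] [ 3.14077428e+00 -3.74375343e-04  1.90979705e+00] [ 0.33847215 -0.02599835 -0.10234826] [ 5.97230874e-01 -3.66397193e-02  1.16077903e+00  1.69541159e-04
  2.01656649e+00  2.58303471e-01] 0.6010219675942228
[[-0.001, -0.961, -0.276, 0.07], [1.0, -0.001, 0.001, -0.0], [-0.001, -0.276, 0.961, -0.142], [0.0, 0.0, 0.0, 1.0]]
[[ 590.2 -165.1   45. ]
 [ 597.9 -275.3   45. ]
 [ 470.7 -282.    45. ]
 [ 461.9 -173.1   45. ]]
0.12797375888456824 0.05715187694701902
c [ 0.53017132 -0.22389615  0.045     ] slot [ 0.56611255 -0.22183981]
```

Request:
servo_tool([
  [-35,20,0,5],
  [-70,38,0,10],
  [-105,57,0,16.3],
  [-140,76,0,16.3],
  [-170,92,0,16.3],
  [-184,101,0,16.3],
  [-184,101,0,16.3],
  [-184,101,0,16.3],
])

```text
t: 1.65
ee_pos: [0.5198, 0.1782, 0.4002]
orientation: [-3.139, -0.0, 1.63]
wrist_force: [-0.3, -0.3, 0.7]
grip_width: 0.602
gripper_force: 0.0
```

```bash
python3 - <<'E'
from h import *
c=snap('wrist','w0');s=robot.read_state();print(s['ee_pos'],s['orientation'])
cv2.imwrite('pics/w0b.png',cv2.resize(c['pixels'],(800,600),interpolation=2)[:,:,::-1])
E
```

```text
[0.51923347 0.17886279 0.40093161] [-3.14028978e+00 -6.60659663e-04  1.63175693e+00]
```

View pics/w0b.png

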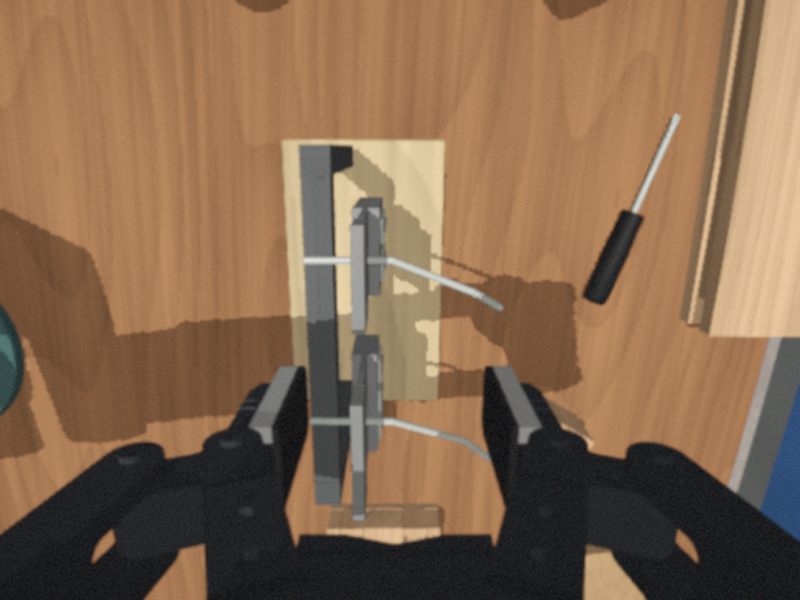

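```bash
python3 - <<'E'
from h import *
c=load('w0');a=load('s0');b=load('t0')
f=lambda u,v:((u+.5)*.64-.5,(v+.5)*.64-.5)
P=lambda u,v,z:(atz(c,*f(u,v),z)*1000).round(1)
r=np.array([P(u,v,.1975) for u,v in [(301,147),(332,146),(339,503),(315,504)]]);print('rail',r.tolist())
y=(r[0]+r[1]-r[2]-r[3])[:2]/2;print(np.linalg.norm(y),'yaw',np.arctan2(-y[0],y[1]));y/=np.linalg.norm(y);x=np.array([y[1],-y[0]])
o=r.mean(0)[:2];print('o',o)
for n,u,v,z in [('bar+y',363,217,.2565),('bar-y',357,331,.2565),('wide+',359,382,.2165),('root',318,260,.2),('kink',390,261,.2),('bend',480,296,.2),('tip',502,308,.216),('kinkA',387,421,.2)]:
  p=P(u,v,z);d=p[:2]-o;print(n,p,'stand',(d@x).round(1),(d@y).round(1))
# tri tip/bend with wrist+scene and wrist+top
tc=lambda u,v:(95+(u+.5)/5-.5,145+(v+.5)/5-.5); sc=lambda u,v:(250+u/4.9,145+v/4.6)
for n,w,t,s in [('kink',(390,261),(237,288),(555,265)),('bend',(480,296),(295,150),(460,358)),('tip',(501,308),(302,96),(447,368))]:
  rs=[ray(c,*f(*w)),ray(b,*tc(*t)),ray(a,*sc(*s))]
  A=0;B=0
  for oo,d in rs:
    d=d/np.linalg.norm(d);M=np.eye(3)-np.outer(d,d);A=A+M;B=B+M@oo
  p=np.linalg.solve(A,B);print(n,p.round(4),[round(float(np.linalg.norm(np.cross(p-oo,d/np.linalg.norm(d))))*1000,1) for oo,d in rs], 'stand',((p[:2]*1000-o)@x).round(1),((p[:2]*1000-o)@y).round(1))
W=cloud(c)
for u,v in [(200+32,172),(231,190)]: print(W[v-1:v+2,u-2:u+3].reshape(-1,3).round(4)[::3].tolist())
E
```

```text
rail [[456.1, 244.6, 197.5], [475.8, 246.3, 197.5], [487.9, -20.0, 197.5], [469.3, -22.2, 197.5]]
266.8500046842795 yaw 0.04742268119002027
o [472.275 112.175]
bar+y [500.6 210.1 256.5] stand 32.9 96.5
bar-y [499.9 144.2 256.5] stand 29.1 30.7
wide+ [500.4  93.  216.5] stand 27.2 -20.5
root [468.8 172.3 200. ] stand -0.6 60.2
kink [516.8 174.5 200. ] stand 47.4 60.1
bend [579.3 153.9 200. ] stand 108.9 36.6
tip [591.5 151.  216. ] stand 120.9 33.1
kinkA [521.3  55.2 200. ] stand 46.3 -59.2
kink [0.5155 0.1758 0.2036] [1.3, 1.2, 0.8] stand 46.2 61.5
bend [0.5756 0.1551 0.2027] [3.2, 3.6, 1.0] stand 105.2 38.0
tip [0.5912 0.1509 0.2159] [0.3, 0.3, 0.2] stand 120.6 33.0
[[0.4999, 0.1817, 0.2557], [0.5025, 0.1817, 0.2551], [0.5008, 0.181, 0.2564], [0.5027, 0.177, 0.2384], [0.5017, 0.1799, 0.2552]]
[[0.4996, 0.1648, 0.2541], [0.5024, 0.1658, 0.2568], [0.5006, 0.1643, 0.2553], [0.5032, 0.1643, 0.2548], [0.5015, 0.1632, 0.2545]]
```

Request:
servo_tool([
  [-2,-18.5,30,0.5],
  [-2,-18.5,65,0.5],
  [-2,-18.5,100,0.5],
  [-2,-18.5,125,0.5],
  [-2,-18.5,140,0.5],
  [-2,-18.5,152,0.5],
  [-2,-18.5,162,0.5],
  [-2,-18.5,170,0.5],
  [-2,-18.5,176,0.5],
  [-2,-18.5,176,0.5],
])

```text
t: 2.53
ee_pos: [0.501, 0.1754, 0.2246]
orientation: [-3.141, -0.0, 1.623]
wrist_force: [0.2, -0.1, -0.4]
grip_width: 0.596
gripper_force: 0.0
```

```bash
python3 - <<'E'
from h import *
s=robot.read_state();print(s['ee_pos'],s['orientation'],s['wrist_force'])
c=snap('wrist','w1')
cv2.imwrite('pics/w1b.png',cv2.resize(c['pixels'],(800,600),interpolation=2)[:,:,::-1])
E
```

```text
[0.50101116 0.17535163 0.22461117] [-3.14075551e+00 -1.99643521e-05  1.62273070e+00] [ 0.22599691 -0.06618073 -0.37328726]
```

View pics/w1b.png

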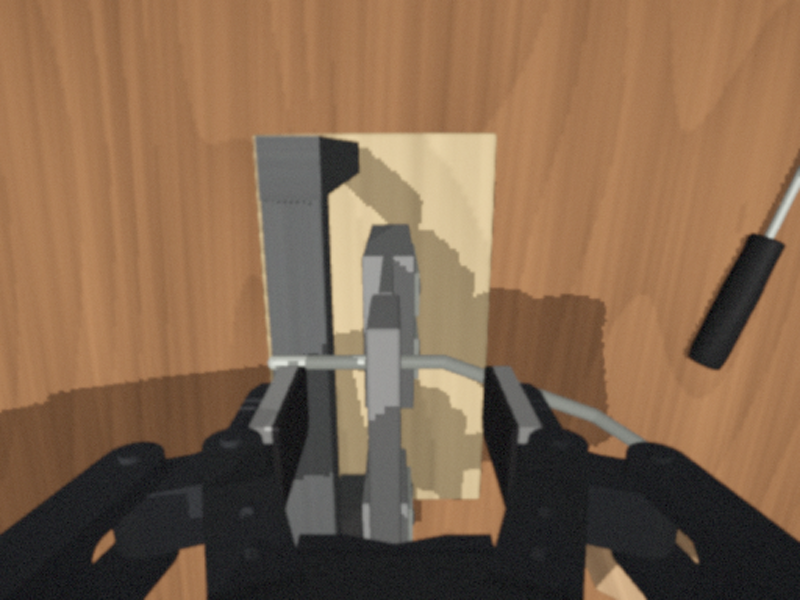

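```bash
python3 - <<'E'
from h import *
c=load('w1')
f=lambda u,v:((u+.5)*.64-.5,(v+.5)*.64-.5)
for n,u,v,z in [('barL',367.5,328,.2565),('barR',399.5,328,.2565),('barL2',368,410,.2565),('barR2',401,410,.2565),('wireroot',290,361,.2),('wire',350,362,.2),('wire2',410,361,.2),('kink',441,361,.2),('w3',470,371,.2),('bend',600,415,.2)]:
  print(n,(atz(c,*f(u,v),z)*1000).round(1))
W=cloud(c)
for v in (220,240,255): print(v,W[v,234:258:3].round(4).tolist())
E
```

```text
barL [493.5 206.  256.5]
barR [500.6 206.3 256.5]
barL2 [494.4 185.7 256.5]
barR2 [502.1 186.1 256.5]
wireroot [465.3 172.5 200. ]
wire [485.9 173.2 200. ]
wire2 [506.5 174.7 200. ]
kink [517.1 175.2 200. ]
w3 [527.4 172.  200. ]
bend [575.6 157.2 200. ]
220 [[0.4933, 0.202, 0.2562], [0.4944, 0.2022, 0.2565], [0.4954, 0.2021, 0.2561], [0.4965, 0.2024, 0.2567], [0.4975, 0.2023, 0.2565], [0.4986, 0.2023, 0.2563], [0.4996, 0.2025, 0.2566], [0.5007, 0.2021, 0.2555]]
240 [[0.4906, 0.1564, 0.1736], [0.4946, 0.194, 0.2552], [0.4957, 0.1944, 0.2561], [0.4968, 0.1948, 0.2568], [0.4979, 0.1943, 0.2555], [0.4989, 0.1944, 0.2556], [0.5, 0.1947, 0.2562], [0.5011, 0.1944, 0.2555]]
255 [[0.491, 0.1467, 0.1749], [0.4949, 0.1884, 0.256], [0.496, 0.1884, 0.2559], [0.497, 0.1881, 0.2553], [0.4981, 0.1882, 0.2553], [0.4992, 0.1885, 0.2559], [0.5003, 0.1883, 0.2553], [0.5014, 0.1886, 0.2559]]
```

Request:
servo_tool([
  [-1,-2,0,0],
  [-1,-2,0,0],
  [-1,-2,0,0],
  [-1,-2,0,0],
])

```text
t: 2.92
ee_pos: [0.4997, 0.174, 0.2259]
orientation: [3.14, -0.0, 1.622]
wrist_force: [1.3, 0.1, -0.4]
grip_width: 0.6
gripper_force: 0.0
```

Request:
servo_tool([
  [0,0,0,0],
  [0,0,0,0],
  [0,0,0,0],
  [0,0,0,0],
  [0,0,0,0],
  [0,0,0,0],
  [0,0,0,0],
  [0,0,0,0],
], jaw=-1, force=40)

```text
t: 3.58
ee_pos: [0.4994, 0.174, 0.2253]
orientation: [3.141, -0.0, 1.622]
wrist_force: [-1.1, -0.4, 0.7]
grip_width: 0.083
gripper_force: 42.8
```

```bash
python3 - <<'E'
from h import *
s=robot.read_state();print(s['ee_pos'],s['orientation'],s['wrist_force'],s['wrist_torque'],s['grip_width'],s['gripper_force'])
E
```

```text
[0.49942558 0.17401741 0.22529101] [ 3.14149535e+00 -1.03094890e-04  1.62223875e+00] [-1.12681793 -0.44746258  0.72644269] [-0.01591074  0.01569751 -0.03220494] 0.08290780699811408 42.81949460506439
```

Request:
servo_tool([
  [0,0,-1,0],
  [0,0,-2,0],
  [0,0,-3,0],
  [0,0,-4,0],
  [0,0,-5,0],
  [0,0,-6,0],
  [0,0,-6,0],
  [0,0,-6,0],
])

```text
t: 4.25
ee_pos: [0.4995, 0.174, 0.2313]
orientation: [3.141, -0.0, 1.622]
wrist_force: [-0.1, 0.8, -0.9]
grip_width: 0.083
gripper_force: 42.6
```

Request:
servo_tool([
  [0,2,0,0],
  [0,4,0,0],
  [0,6,0,1],
  [0,8,0,2],
  [0,10,0,3],
  [0,12,0,4],
  [0,14,0,5],
  [0,16,0,6],
  [0,16,0,6],
])

```text
t: 5.0
ee_pos: [0.5158, 0.1748, 0.2311]
orientation: [3.142, -0.0, 1.516]
wrist_force: [0.3, 0.3, -0.4]
grip_width: 0.08
gripper_force: 42.6
```

Request:
servo_tool([
  [0.2,1.5,0,2],
  [0.2,3,0,4],
  [-0.2,4.9,0,6],
  [-0.7,6.8,0,8],
  [-1.2,8.7,0,10],
  [-1.7,10.6,0,11],
  [-2.2,12.5,0,12],
  [-2.2,12.5,0,12],
])

```text
t: 5.67
ee_pos: [0.5281, 0.1718, 0.2312]
orientation: [3.141, -0.0, 1.307]
wrist_force: [-0.3, 0.3, -2.4]
grip_width: 0.088
gripper_force: 42.6
```

```bash
python3 - <<'E'
from h import *
s=robot.read_state();print(s['ee_pos'],s['orientation'],s['wrist_force'],s['wrist_torque'])
c=snap('wrist','w2');snap('scene','s2')
cv2.imwrite('pics/w2b.png',cv2.resize(c['pixels'][150:384,180:460],None,fx=2.8,fy=2.5,interpolation=2)[:,:,::-1])
E
```

```text
[0.52806273 0.17181421 0.23115964] [ 3.14149691e+00 -3.85247254e-05  1.30742642e+00] [-0.25065859  0.26726772 -2.36908066] [ 0.02354008  0.04324698 -0.00731711]
```

View pics/w2b.png

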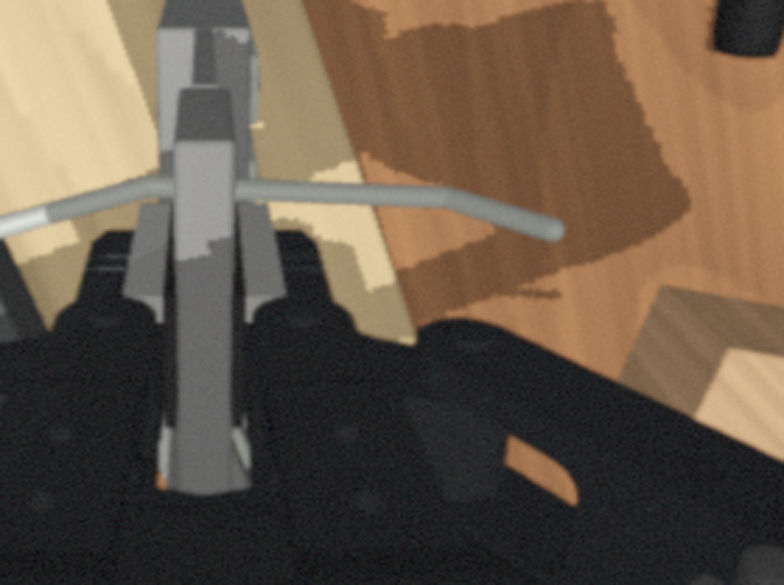

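```bash
python3 - <<'E'
from h import *
c=load('w2');W=cloud(c)
s=R.from_euler('z',1.3074).as_matrix()
tx=np.array([np.cos(1.3074),np.sin(1.3074)]);ty=np.array([tx[1],-tx[0]]);o=np.array([.5281,.1718])
for u in range(268,384,6):
  col=W[215:255,u]; m=(col[:,2]>.16)&(col[:,2]<.25)
  if m.any():
    p=col[m]; p=p[p[:,2]>np.nanmax(p[:,2])-.004].mean(0); d=p[:2]-o
    print(u,m.sum(),(p*1000).round(1),'tool',(d@tx*1000).round(1),(d@ty*1000).round(1))
for n,u,v,z in [('kink',233.6,224.8,.2),('w',269,224.8,.2),('bend',339,228.2,.2),('tip',379,242.2,.216)]:
  d=atz(c,u,v,z)[:2]-o; print(n,(d@tx*1000).round(1),(d@ty*1000).round(1))
E
```

```text
268 33 [537.2 180.5 248. ] tool 10.7 6.5
274 25 [539.6 180.  248. ] tool 10.9 8.9
280 22 [541.  175.5 247.6] tool 6.9 11.5
286 22 [543.4 174.7 247. ] tool 6.8 14.0
292 18 [545.8 174.3 247.4] tool 7.0 16.5
298 9 [552.4 163.9 200.1] tool -1.3 25.5
304 9 [555.6 162.8 199.6] tool -1.5 28.9
310 9 [558.8 162.1 200.1] tool -1.3 32.2
316 8 [562.  160.7 199.6] tool -1.8 35.6
322 9 [565.1 159.4 199.9] tool -2.3 39.0
328 9 [568.4 158.4 199.8] tool -2.4 42.4
334 9 [571.8 157.5 199. ] tool -2.4 45.9
340 9 [574.9 156.2 199.4] tool -2.9 49.2
346 9 [577.4 155.6 202.4] tool -2.8 51.8
352 9 [579.9 154.6 204.6] tool -3.1 54.5
358 10 [582.2 153.4 207.4] tool -3.6 57.0
364 10 [584.7 152.9 209.7] tool -3.5 59.5
370 10 [587.1 152.  211.7] tool -3.8 62.1
376 10 [589.4 151.2 214. ] tool -3.9 64.5
kink -0.0 -10.3
w -0.0 9.4
bend -2.2 48.5
tip -3.4 65.3
```

Request:
servo_tool([
  [0.1,3,0,1],
  [-0.3,7,0,2],
  [-0.6,11,0,3],
  [-0.9,15,0,4],
  [-1.2,19,0,4],
  [-1.5,23,0,4],
  [-1.8,27,0,4],
  [-2,31,0,4],
  [-2.2,34,0,4],
  [-2.2,34,0,4],
])

```text
t: 6.6
ee_pos: [0.5606, 0.1607, 0.231]
orientation: [3.142, 0.0, 1.238]
wrist_force: [-1.2, -0.1, -0.8]
grip_width: 0.081
gripper_force: 42.6
```

Request:
servo_tool([
  [0,3,0,0],
  [0,6,0,0],
  [0,9,0,0],
  [0,12,0,0],
  [0,14,0,0],
  [0,16,-2,0],
  [0,18,-4,0],
  [0,20,-6,0],
  [0,20,-6,0],
])

```text
t: 7.35
ee_pos: [0.5796, 0.1544, 0.238]
orientation: [3.14, -0.001, 1.238]
wrist_force: [0.4, -0.6, -0.2]
grip_width: 0.085
gripper_force: 42.6
```

```bash
python3 - <<'E'
from h import *
s=robot.read_state();print(s['ee_pos'],s['orientation'],s['wrist_force'],s['wrist_torque'])
c=snap('wrist','w3');W=cloud(c)
y=s['orientation'][2];tx=np.array([np.cos(y),np.sin(y)]);ty=np.array([tx[1],-tx[0]]);o=s['ee_pos'][:2]
for u in range(200,330,4):
  col=W[190:270,u]; m=(col[:,2]>.19)&(col[:,2]<.222)
  if m.any():
    p=col[m].mean(0); d=p[:2]-o
    print(u,m.sum(),'tool',(d@tx*1000).round(1),(d@ty*1000).round(1),(p[2]*1000).round(1))
E
```

```text
[0.5795804  0.15435006 0.23798306] [ 3.14025805e+00 -6.96259596e-04  1.23796464e+00] [ 0.36870819 -0.55658031 -0.17743821] [ 0.03193923 -0.07495443  0.02020619]
200 9 tool 0.1 -29.9 199.6
204 9 tool 0.2 -27.6 199.8
208 9 tool 0.2 -25.3 199.7
212 9 tool 0.2 -23.0 199.9
216 8 tool 0.4 -20.7 199.7
220 8 tool 0.3 -18.4 199.3
224 8 tool 0.3 -16.1 199.4
228 8 tool 0.4 -13.8 199.6
232 8 tool 0.4 -11.5 199.5
236 8 tool 0.4 -9.2 199.7
240 9 tool 0.4 -6.9 198.9
264 9 tool 0.8 6.5 210.5
268 8 tool 1.1 8.6 212.0
272 7 tool 1.4 10.7 213.5
276 7 tool 0.3 12.8 213.5
```

Request:
servo_tool([
  [0.4,1.5,0,0],
  [0.6,3,-1,0],
  [0.6,5,-3,0],
  [0.6,7,-5,0],
  [0.6,7,-5,0],
])

```text
t: 7.82
ee_pos: [0.5863, 0.1526, 0.2428]
orientation: [3.14, -0.001, 1.238]
wrist_force: [0.1, 0.4, -0.8]
grip_width: 0.084
gripper_force: 42.6
```

Request:
servo_tool([
  [0,2,-2,0],
  [0,4,-4,0],
  [0,6,-6,0],
  [0,8,-8,0],
  [0,10,-10,0],
  [0,10,-10,0],
])

```text
t: 8.32
ee_pos: [0.5958, 0.1493, 0.2528]
orientation: [3.141, -0.0, 1.238]
wrist_force: [0.3, 0.6, -1.7]
grip_width: 0.08
gripper_force: 42.6
```

Request:
servo_tool([
  [0,2,-2,0],
  [0,4,-4,0],
  [0,7,-7,0],
  [0,10,-10,0],
  [0,14,-14,0],
  [0,18,-18,0],
  [0,22,-22,0],
  [0,26,-26,0],
  [0,30,-32,0],
  [0,30,-32,0],
])

```text
t: 9.15
ee_pos: [0.6248, 0.1393, 0.2858]
orientation: [3.139, -0.001, 1.238]
wrist_force: [0.2, 0.2, -1.2]
grip_width: 0.085
gripper_force: 42.6
```

Request:
servo_tool([
  [0,0,-20,0],
  [0,0,-50,0],
  [0,0,-80,0],
  [0,0,-105,0],
  [-30,6,-115,-3],
  [-65,13,-115,-6],
  [-100,20,-115,-10],
  [-140,28,-115,-14],
  [-180,36,-115,-18],
  [-215,43,-115,-22.3],
])

```text
t: 9.98
ee_pos: [0.5933, -0.0797, 0.3994]
orientation: [3.141, 0.0, 1.63]
wrist_force: [1.2, -0.8, -0.9]
grip_width: 0.085
gripper_force: 42.6
```

Request:
servo_tool([
  [-35,-7,0,0],
  [-70,-14,0,0],
  [-105,-20,0,0],
  [-140,-27,0,0],
  [-175,-34,0,0],
  [-200,-38,0,0],
  [-218,-40,0,0],
  [-218,-40,0,0],
  [-218,-40,0,0],
])

```text
t: 10.73
ee_pos: [0.5662, -0.2984, 0.3985]
orientation: [-3.141, -0.001, 1.626]
wrist_force: [0.2, 0.5, -1.2]
grip_width: 0.087
gripper_force: 42.6
```

```bash
python3 - <<'E'
from h import *
c=snap('wrist','w4');s=robot.read_state();print(s['ee_pos'],s['orientation'],s['wrist_force'])
cv2.imwrite('pics/w4b.png',cv2.resize(c['pixels'],(800,600),interpolation=2)[:,:,::-1])
E
```

```text
[ 0.56642289 -0.29735067  0.39904392] [-3.14147679e+00 -1.00492875e-03  1.62730611e+00] [ 0.17916265 -0.49295843 -1.36642502]
```

View pics/w4b.png

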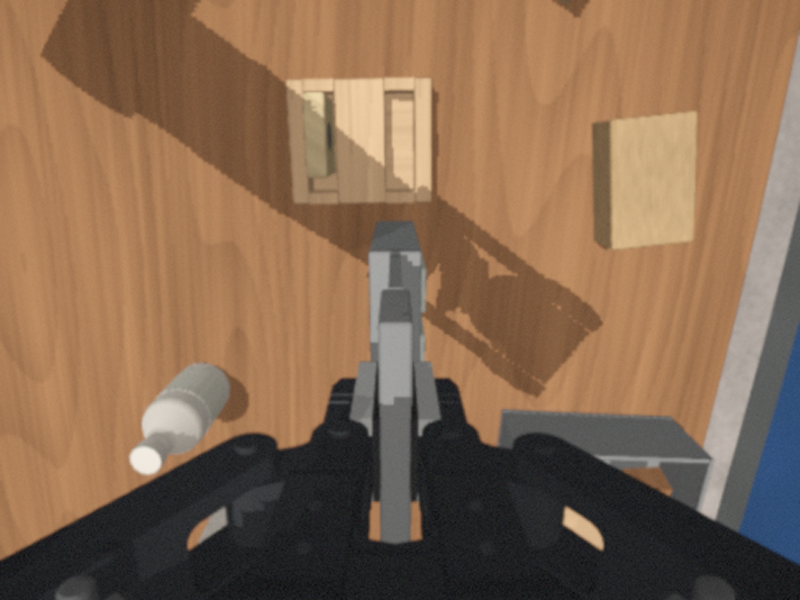

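```bash
python3 - <<'E'
from h import *
c=load('w4');s=np.array([.56642,-.29735,.39904]);y=1.6273
tx=np.array([np.cos(y),np.sin(y)]);ty=np.array([tx[1],-tx[0]])
f=lambda u,v:((u+.5)*.64-.5,(v+.5)*.64-.5)
def q(u,v,z):
  p=atz(c,*f(u,v),z);d=(p[:2]-s[:2])*1000;return p.round(4),(d@tx).round(1),(d@ty).round(1)
for n,u,v in [('sTL',384,91),('sTR',414.5,91),('sBR',416,191),('sBL',386,191),('TL',288,80),('TR',431,78),('BR',432,202),('BL',294,204)]: print(n,*q(u,v,.045))
print('bar',q(381,320,s[2]+.0312),q(411,320,s[2]+.0312))
print('tray',q(371,252,s[2]-.0508),q(420,252,s[2]-.0508))
W=cloud(c);print(W[165,236:272:4].round(4).tolist());print(W[190:222:6,252].round(4).tolist())
E
```

```text
sTL [ 0.5505 -0.1805  0.045 ] 117.6 -9.3
sTR [ 0.5776 -0.179   0.045 ] 117.5 17.8
sBR [ 0.5846 -0.2667  0.045 ] 29.5 19.8
sBL [ 0.5566 -0.2683  0.045 ] 29.6 -8.1
TL [ 0.4649 -0.1755  0.045 ] 127.4 -94.5
TR [ 0.5915 -0.1673  0.045 ] 128.5 32.4
BR [ 0.6002 -0.2761  0.045 ] 19.3 34.9
BL [ 0.4709 -0.2848  0.045 ] 17.9 -94.6
bar (array([ 0.5615, -0.2659,  0.4302]), np.float64(31.7), np.float64(-3.1)) (array([ 0.5682, -0.2655,  0.4302]), np.float64(31.7), np.float64(3.5))
tray (array([ 0.5558, -0.2669,  0.3482]), np.float64(31.0), np.float64(-8.9)) (array([ 0.574 , -0.2659,  0.3482]), np.float64(31.0), np.float64(9.4))
[[0.555, -0.2698, 0.3455], [0.5574, -0.2695, 0.3466], [0.5598, -0.2692, 0.3473], [0.5621, -0.269, 0.3474], [0.5644, -0.2663, 0.3599], [0.5666, -0.2664, 0.3592], [0.5692, -0.2689, 0.3465], [0.5715, -0.2686, 0.347], [0.5739, -0.2686, 0.3462]]
[[0.5644, -0.2663, 0.4097], [0.5644, -0.2669, 0.4163], [0.5644, -0.2667, 0.4245], [0.5645, -0.2673, 0.4292], [0.5646, -0.2695, 0.4295], [0.5647, -0.2717, 0.4297]]
```

Request:
servo_tool([
  [25,2,0,-0.8],
  [50,4,0,-0.8],
  [73.5,4.8,0,-0.8],
  [73.5,4.8,30,-0.8],
  [73.5,4.8,70,-0.8],
  [73.5,4.8,110,-0.8],
  [73.5,4.8,145,-0.8],
  [73.5,4.8,170,-0.8],
  [73.5,4.8,185,-0.8],
  [73.5,4.8,190,-0.8],
])

```text
t: 11.62
ee_pos: [0.5656, -0.2212, 0.2053]
orientation: [-3.136, -0.004, 1.644]
wrist_force: [0.2, 0.4, -1.1]
grip_width: 0.085
gripper_force: 42.6
```

```bash
python3 - <<'E'
from h import *
c=snap('wrist','w5');s=robot.read_state();print(s['ee_pos'],s['orientation'],s['wrist_force'])
cv2.imwrite('pics/w5b.png',cv2.resize(c['pixels'][100:340,120:392],None,fx=2.9,fy=2.5,interpolation=2)[:,:,::-1])
E
```

```text
[ 0.56606026 -0.22164174  0.20633789] [-3.13731752e+00 -3.11760513e-03  1.64349252e+00] [ 0.75172398  0.4468853  -1.63474541]
```

View pics/w5b.png

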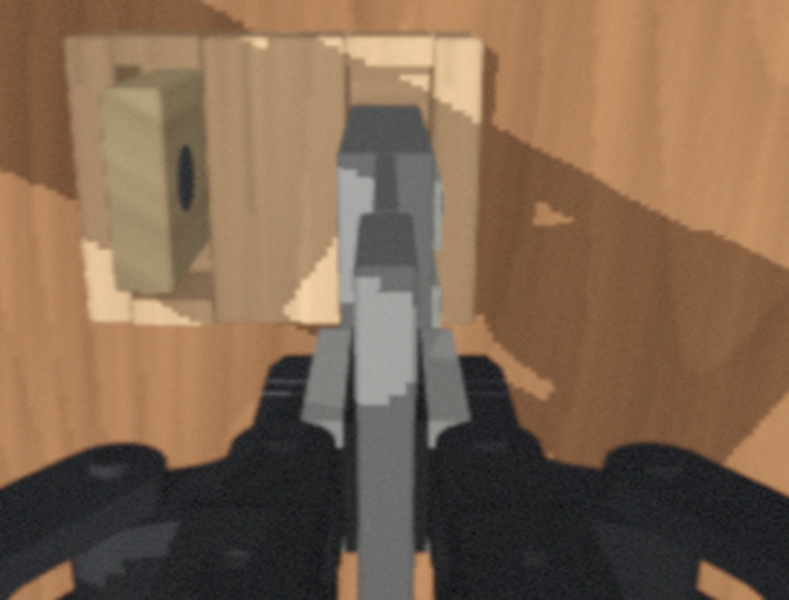

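```bash
python3 - <<'E'
from h import *
c=load('w5');s=np.array([.56606,-.22164,.2063]);y=1.6435
tx=np.array([np.cos(y),np.sin(y)]);ty=np.array([tx[1],-tx[0]])
f=lambda u,v:(120+(u+.5)/2.9-.5,100+(v+.5)/2.5-.5)
def q(u,v,z):
  d=(atz(c,*f(u,v),z)[:2]-s[:2])*1000;return (d@tx).round(1),(d@ty).round(1)
for n,u,v,z in [('sL',348.5,68,.045),('sR',432,66,.045),('TR',483,38,.045),('BR',475,322,.045),('TL',66,38,.045),('BL',91,322,.045),('footL',349,106,.0705),('footR',421,106,.0705),('trayL',338,153,.1555),('trayR',433,153,.1555)]: print(n,q(u,v,z))
E
```

```text
sL (np.float64(42.5), np.float64(-12.2))
sR (np.float64(43.2), np.float64(13.5))
TR (np.float64(53.0), np.float64(28.9))
BR (np.float64(-54.8), np.float64(29.1))
TL (np.float64(53.3), np.float64(-98.8))
BL (np.float64(-55.2), np.float64(-99.9))
footL (np.float64(32.4), np.float64(-11.1))
footR (np.float64(32.4), np.float64(9.4))
trayL (np.float64(32.9), np.float64(-9.9))
trayR (np.float64(32.9), np.float64(9.2))
```

Request:
servo_tool([
  [0,1.3,0,0],
  [0,1.3,5,0],
  [0,1.3,11,0],
  [0,1.3,17,0],
  [0,1.3,23,0],
  [0,1.3,29,0],
  [0,1.3,35,0],
  [0,1.3,40,0],
  [0,1.3,44,0],
  [0,1.3,44,0],
])

```text
t: 12.5
ee_pos: [0.5677, -0.2235, 0.1636]
orientation: [-3.139, -0.001, 1.641]
wrist_force: [0.4, 0.9, -1.4]
grip_width: 0.083
gripper_force: 42.6
```

In the slot without contact; continue gently to the floor.

Request:
servo_tool([
  [0,0,4,0],
  [0,0,8,0],
  [0,0,11,0],
  [0,0,13,0],
  [0,0,15,0],
  [0,0,16,0],
  [0,0,16,0],
])

```text
t: 13.08
ee_pos: [0.5682, -0.2237, 0.1489]
orientation: [-3.141, -0.0, 1.641]
wrist_force: [-0.9, -0.2, -1.8]
grip_width: 0.089
gripper_force: 42.6
```

Request:
servo_tool([
  [0,0,0.5,0],
  [0,0,1,0],
  [0,0,1.5,0],
  [0,0,1.5,0],
])

```text
t: 13.42
ee_pos: [0.5683, -0.2237, 0.1477]
orientation: [3.142, -0.0, 1.641]
wrist_force: [0.4, -0.2, -0.6]
grip_width: 0.084
gripper_force: 42.6
```

Request:
servo_tool([
  [0,0,0.5,0],
  [0,0,1,0],
  [0,0,1.5,0],
  [0,0,2,0],
  [0,0,2,0],
])

```text
t: 13.83
ee_pos: [0.5684, -0.2237, 0.146]
orientation: [3.141, 0.0, 1.641]
wrist_force: [-0.4, -0.1, -0.6]
grip_width: 0.089
gripper_force: 42.9
```

Request:
servo_tool([
  [0,0,0.5,0],
  [0,0,1,0],
  [0,0,1,0],
  [0,0,1,0],
])

```text
t: 14.17
ee_pos: [0.5686, -0.2238, 0.146]
orientation: [3.14, 0.001, 1.641]
wrist_force: [-1.6, 1.8, 5.3]
grip_width: 0.088
gripper_force: 43.6
```

Request:
servo_tool([
  [0,0,0,0],
  [0,0,0,0],
  [0,0,0,0],
  [0,0,0,0],
  [0,0,0,0],
  [0,0,0,0],
], jaw=0)

```text
t: 14.67
ee_pos: [0.5683, -0.2237, 0.1444]
orientation: [-3.141, -0.0, 1.641]
wrist_force: [-0.5, -0.0, 0.5]
grip_width: 0.498
gripper_force: 0.0
```

Request:
servo_tool([
  [0,0,-4,0],
  [0,0,-12,0],
  [0,0,-25,0],
  [0,0,-45,0],
  [0,0,-75,0],
  [0,0,-105,0],
  [0,0,-140,0],
  [0,0,-165,0],
  [0,0,-165,0],
  [0,0,-165,0],
])

```text
t: 15.5
ee_pos: [0.5691, -0.2241, 0.3142]
orientation: [3.135, 0.004, 1.641]
wrist_force: [-0.6, -0.0, -0.5]
grip_width: 0.497
gripper_force: 0.0
```

```bash
python3 - <<'E'
from h import *
c=snap('wrist','w6');a=snap('scene','s6');s=robot.read_state();print(s['ee_pos'],s['orientation'],s['wrist_force'])
W=cloud(c).reshape(-1,3);m=(W[:,2]>.155)&(W[:,2]<.2)&(np.hypot(W[:,0]-.567,W[:,1]+.222)<.06)
p=W[m];z=np.percentile(p[:,2],[50,95]);print(m.sum(),z,p.min(0),p.max(0))
t=p[p[:,2]>.170];print(t.mean(0),np.polyfit(t[:,1],t[:,0],1))
cv2.imwrite('pics/f.png',np.hstack([cv2.resize(a['pixels'][130:280,150:410],(520,300)),cv2.resize(c['pixels'],(272,300))])[:,:,::-1])
E
```

```text
[ 0.56813204 -0.223629    0.30944364] [-3.14116945e+00 -4.05117565e-04  1.64137831e+00] [ 0.18860168 -0.31867177 -0.51446052]
686 [0.17619209 0.17737447] [ 0.56344371 -0.25522697  0.15530075] [ 0.57474999 -0.19166809  0.17842357]
[ 0.56902444 -0.22181467  0.17615958] [-0.05952487  0.55582095]
```

View pics/f.png

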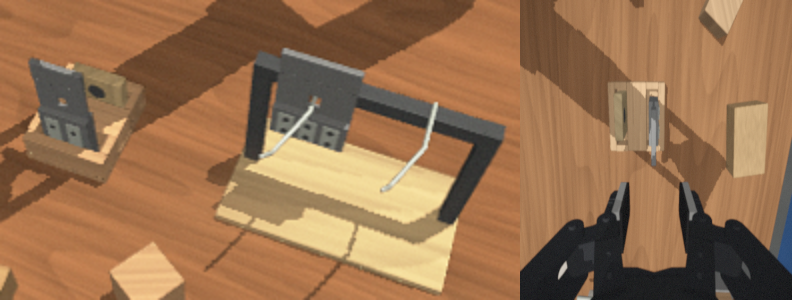

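The scene camera shows the pack upright in the slot (at about (60,105)). Its top measures 0.1765 m against the expected 0.177 m, and the wide pack is still hanging on its peg.

```bash
python3 -c "
from cell import robot
print(robot.hand_in())"
```

```text
the job is handed in; nothing more can be done
None
```

The tall pack is off its peg and standing upright, hang-hole up, on the floor of the empty rack slot, released and handed in at about 16 s; wrist force readings stayed under about 3 N while it was on the wire.

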